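# Reload the shop's heavy-duty stapler

### The arm

A 6-joint arm with a two-finger parallel gripper is mounted at the origin on the work surface. World frame = base frame: x ahead of the robot, y to its left, z up, the work surface at z = 0. Lengths are in mm, angles in rad, forces in N, time in s.
With the tool pointing down it reaches from about 275 to 750 mm from the base axis. Payload 10.2 kg.
Tool frame: the origin (TCP) lies at the very end of the fingers, on their centre line; the grasp point (between the pads) lies 19 mm behind it; x points along the fingers, y is the direction in which the jaws open and shut, and the axes are right-handed (so a half turn about x gives the same grasp; the last joint's range is limited). The gripper opens to 85 mm and grips with 20 to 120 N. Pads are 22 mm wide; open, the fingers measure 114 mm over their backs; the gripper's body (76 mm by 85 mm) begins 54 mm behind the grasp point. The pads swing forward as they close: fully open they stand 13 mm farther back than shut.
Start: joints at [-1.354, 0.313, 1.498, -0, 1.331, -0.223], TCP at [223.512, -475.051, 231.294] pointing down, gripper open.
Joint ranges: [-2.94, 2.94], [-0.97, 2.17], [0.19, 2.56], [-1.23, 4.37], [0.02, 3.11], [-2.88, 2.88]. Speed limits (rad/s): [2.39, 2.39, 3.01, 3.14, 3.14, 3.14].

### API

Orientations are given as a unit quaternion [w, x, y, z].
In Python, from rig import ctrl, viewer, finish_job gives the robot as it stands.
- The arm moves only by the tool carry_out, never from a script. Its argument "targets" is a list of rows, each an object of numbers: "x", "y", "z": the shift along the world's x, y, z in m; "ax", "ay", "az": the turn, a rotation vector about the world's x, y, z in rad; "hand": the opening, from -1 (shut) to 1 (fully open). A call has 1 to 5 rows; each row is the pose to reach, as a shift and turn from the pose commanded when the call began; what a row does not reach only later rows make up. A row lasts 1/8 s, in which the tool goes at most 62.5 mm and 10.7 degrees, less where a joint would pass 70% of its speed; a pose out of reach is approached as far as the arm can. A call with a gripper value outside its range is refused whole. The fingers move at their own pace and stop on an object; "grip_force" is the grip in N (left out, the last holds). Time passes only in rows, so rows that repeat a pose let the fingers close. It gives the time, the measured TCP pose, the force and the opening at its end, in the units of the state.
- ctrl.sense(): the state, without advancing time (a new reading comes with each control period).
- viewer.capture(name): name is "side" or "top" or "wrist"; returns the picture (480x640x3 uint8, blue, green, red); there is no depth.
- viewer.camera_info(name): a dict with "fx", "fy", "cx", "cy" (pixels), "k1" (the pictures are not rectified: a ray, as slopes to the right and down, at radius r is drawn at 1 + k1 r^2 times it, then the intrinsics apply), "R" (3x3) and "t" (3): a world point X has camera coordinates R X + t. Camera axes: x right, y down, z forward; pixel columns grow to the right and rows downward; lengths in mm; the calibration is good to about 2 mm. A picture is of the moment at which its call begins: read the wrist's pose just before it. camera_info takes no time and is no camera call; for the wrist camera it gives the pose at the moment of the call.
- finish_job(): hands the job in, once; it reports no verdict.
The state is a dict: "time_s": time; "joints": joint angles; "dq": joint speeds; "tau": joint torques, N m; "eef_pos": TCP position; "ee_rot": TCP orientation; "force": force on the tool from outside, world axes, zero at the start; "wrist_torque": the same for the moment, N m; "grip_width": opening from 0.0 (shut) to 1.0 (fully open).
Only numpy, scipy, OpenCV 4.12 (cv2) and the standard library are available. Lean on these libraries where they do the work, as an engineer would, in place of code of your own. Each camera call takes 0.05 s, during which the arm holds its last target. There are 200 camera calls.

### The job

The stapler on the packing counter has run out and stands open. Load it with the loose narrow strip of staples: legs down in the channel, pushed back against the spring follower and let down behind the nose plate so that it lies flat with the follower holding it up against the nose; then swing the cover fully shut on it. Leave the other things on the counter where they are.

Things in the scene. Friction and masses are not known exactly. Their poses are not given: they have to be found in the camera images.
- stapler: Heavy-duty desk stapler, grey, screwed to the counter: base 290 long x 78 wide, 18 high, with an open-topped magazine channel along it at mid-width. Origin: centre of the base's underside; x runs from the nose (-x) to the hinge end (+x), z up. The hinge cheeks at the rear, x = 67 to 133 mm, are 62 wide over the pin and 102 high.
- channel (a point): Point on the magazine channel's floor, at mid-width, where the seated strip's centre belongs: x = -65 mm, 55 mm above the counter. Axes as the stapler's: the channel runs along x. It is 16 mm wide inside; the walls end in 45-degree flared lips, 22 mm wide at the mouth, 25 outside, their top 10 mm above the channel floor.
- nose (a point): Front end of the channel floor: on the inner face of the nose plate, at mid-width, at x = -115 mm of the stapler, 55 mm above the counter. The plate is 6 mm thick, 30 wide, and its top is 15 mm above the channel floor. A loaded strip's front end rests against it. Axes as the stapler's.
- follower: Dark steel spring follower that slides in the channel: 20 long, 14.5 wide, 20 tall. Origin: bottom centre of its front (pushing) face; axes as the stapler's. In the empty magazine its face rests 69 mm behind the nose plate. It can be pushed back to 129 mm from the plate, with 2.2 N at first and 3.2 N once a whole strip fits in front of it; let go, it springs forward.
- cover (a joint): Angle of the stapler's cover: 0 = fully shut, growing as it is raised; it starts about upright (1.5 to 1.85), its end some 320 mm above the counter. The hinge is stiff (0.45 N m): the cover stays where it is left, and moving it by its tip takes 2 to 5 N. Shut, it lies 1.5 mm above a seated strip; it will not shut on one that stands proud.
- hinge (a point): The cover's hinge axis, at mid-width: 100 mm behind the stapler's origin (x = +100 mm), 85 mm above the counter. It lies along y. Axes as the stapler's.
- cover_tip (a point): Point on the outer (upper) face of the cover's black rubber grip, at mid-width. With the cover shut it is 210 mm from the hinge towards the nose and 12.5 mm above it. Axes turn with the cover: x to the hinge, z out of this face. The grip is 40 wide, 112 long; the cover ends 22 mm beyond this point. Upright, this face looks away from the nose: push it here to shut the cover.
- strip: The strip to load: grey steel staples glued into a straight bar of inverted-U section, 100 long (x) x 13 wide (y) x 20 tall (z), about 50 g, standing on its legs. Origin: centre of its underside. Both ends are alike. When it is seated the channel covers its lower 10 mm, so hold it across its width by its upper 8 mm.
- wide_strip: Not for this stapler: strip of wide copper-coated carton staples, 80 long x 35 wide x 16 tall, standing on its legs. It and the narrow strip may lie in each other's places. Origin: centre of its underside.
- staple_box: Bystander: open cardboard box, 115 x 75 x 40 mm, with further strips. Origin: centre of its underside.
- book_stack: Bystander: three books in a pile, about 135 x 200 mm, 80 high. Origin: centre of the underside.
- pen_mug: Bystander: blue mug, 80 mm across, 95 high. Origin: centre of the underside.
- candlestick: Bystander: brass candlestick, 84 mm across the foot, 130 high. Origin: centre of the underside.
- jug: Bystander: white china vase, 92 mm across, 125 high. Origin: centre of the underside.
- price_cards: Bystander: pad of price cards, 75 x 105 x 16 mm. Origin: centre of the underside.
- staple_lifter: Bystander: flat-bladed screwdriver with a wooden handle, lying down.
Things that resemble listed ones, but are neither listed nor needed, are in the scene too. Of the things shaped like the strip, the grey one is meant.

How it is judged (in metres and radians):
On the way:
1. the narrow strip lies seated in the channel with the follower pressing it against the nose (x of strip in the frame of stapler between -0.069 and -0.061 m and y of strip in the frame of stapler between -0.003 and 0.003 m and z of strip in the frame of stapler between 0.052 and 0.058 m and angle between the x axis of strip and the x axis of stapler, either way round below 0.05 rad and angle between the z axis of strip and the z axis of stapler, either way round below 0.05 rad and angle between strip's own z axis and vertical below 0.2 rad and contact force between follower and strip above 0.5 N and linear speed of strip below 0.02 m/s), for 0.2 s.
At the end, for the whole second after the job is handed in: The narrow strip is at rest in the channel, legs down, released: front end within 4 mm of the nose plate, within 3 mm of the channel's centre line and floor, within 0.05 rad of its direction, the follower pressing on it by over 0.5 N; the cover is shut to within 0.035 rad (7 mm at the tip) (all of step 1 and value of joint cover below 0.035 rad and contact force between the fingers and strip below 0.01 N); the robot touches nothing.
It fails at once if a bystander is moved by more than 40 mm (distance of any of wide_strip, staple_box, book_stack, pen_mug, candlestick, jug, price_cards, staple_lifter from where it was at the start of the episode above 0.04 m).
It fails at once if the mug, candlestick or vase is tipped over (angle between any of pen_mug, candlestick, jug's own z axis and vertical above 0.5 rad).
It also fails if it takes over 67 s, if anything falls off the work surface, if the arm or the gripper's body presses on something with over 40 N, if the wrist force passes 120 N, or if a joint passes its speed limit or range.

## Working session

There is one attempt and no reset: what is moved stays moved. The work goes in short steps, Python scripts to look and compute and a tool call to move; the robot and the scene stay as the last step left them, time stands still between calls to the robot, and variables do not carry over. Pictures are saved under pics/ and viewed, about 8 in all and at most 12, crops included, and the job is handed in when it is done.

Besides the shell and the picture viewer there is one more tool, called after "Request:" as a command line: name --argument value ..., lists and objects as JSON in quotes. carry_out: Moves the arm, as the interface text tells. Its arguments: {"type":"object","properties":{"targets":{"type":"array"},"grip_force":{"type":"number"}},"required":["targets"]}

```bash
mkdir -p pics; ls; cat > h.py <<'E'
import numpy as np, cv2
from rig import ctrl, viewer, finish_job
def ray(ci,u,v):
    p=np.array([(u-ci['cx'])/ci['fx'],(v-ci['cy'])/ci['fy']]); q=p.copy()
    for _ in range(20): q=p/(1+ci['k1']*(q@q))
    R=np.array(ci['R']);t=np.array(ci['t'])
    return -R.T@t, R.T@np.array([q[0],q[1],1.])
def onplane(ci,u,v,z):
    o,d=ray(ci,u,v); return o+d*(z-o[2])/d[2]
def proj(ci,X):
    c=np.array(ci['R'])@np.array(X,float)+np.array(ci['t']); q=c[:2]/c[2]; q=q*(1+ci['k1']*(q@q))
    return np.array([q[0]*ci['fx']+ci['cx'],q[1]*ci['fy']+ci['cy']])
E
python3 - <<'E'
from h import *
for n in("top","side","wrist"):
    cv2.imwrite(f"pics/{n}0.png",viewer.capture(n)); ci=viewer.camera_info(n); print(n,ci['fx'],ci['cx'],ci['cy'],ci['k1'],np.round(-np.array(ci['R']).T@np.array(ci['t'])),np.round(ci['R'],2).tolist())
print(ctrl.sense())
E
```

```text
pics
top 492.0978555498023 322.09000303853526 239.06648358690478 -0.05762482618363334 [ 361.  -35. 1203.] [[0.01, -1.0, -0.0], [-0.98, -0.01, -0.18], [0.18, 0.0, -0.98]]
side 457.25279160593226 314.5540815357661 238.9384662367199 -0.007821674404343962 [ 537. -899.  588.] [[1.0, -0.02, 0.0], [-0.01, -0.49, -0.87], [0.02, 0.87, -0.49]]
wrist 347.99045941655476 329.7577340292864 235.8467460914488 -0.030983051240529653 [ 298. -440.  373.] [[0.43, -0.9, -0.0], [-0.86, -0.4, 0.32], [-0.29, -0.13, -0.95]]
{'time_s': 0.15, 'joints': array([-1.35440207e+00,  3.13346296e-01,  1.49821820e+00,  2.30860431e-05,
        1.33106325e+00, -2.23404693e-01]), 'dq': array([ 0.00062907, -0.00318703, -0.00182136, -0.00095607, -0.00141702,
        0.00052574]), 'tau': array([ 1.96699126e-03, -4.12370360e+01, -2.59796208e+01, -1.62629181e-04,
        3.23835964e-03, -1.59311156e-05]), 'eef_pos': array([ 223.47260023, -474.85138473,  230.87055415]), 'ee_rot': array([ 0.15387443,  0.69008875,  0.15460629, -0.69007033]), 'force': array([-0.26005491, -0.73384567,  0.09804879]), 'wrist_torque': array([-0.00345424,  0.01049556, -0.01341522]), 'grip_width': 0.9928881391494112}
```

View pics/top0.png

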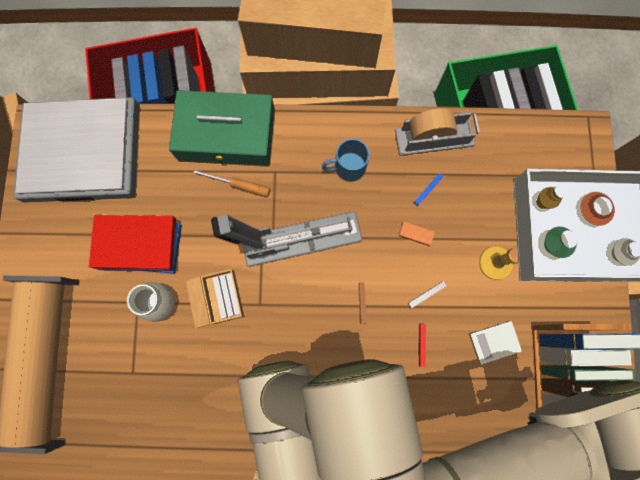

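View pics/side0.png

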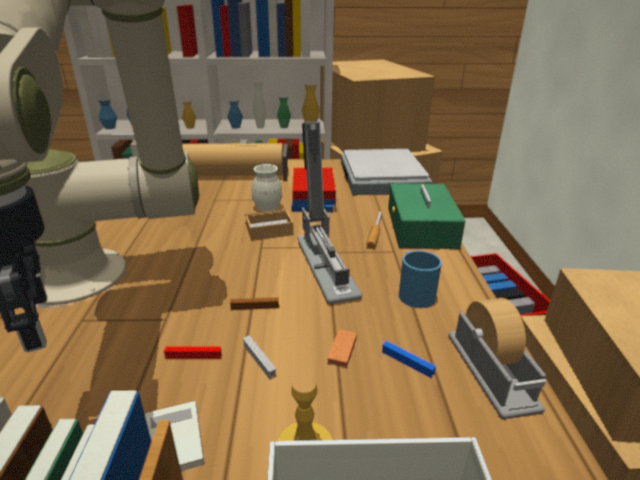

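Top view: the grey strip is at (428,294). It could be mistaken for the red bar (422,345), the blue bar (428,189), the brown bar (362,302), the copper wide strip (416,233) or the strips in the box (225,296). The stapler runs from its nose (360,228) to its hinge (245,240) with the cover upright. I choose the grey bar and check it in a close crop.

```bash
python3 - <<'E'
from h import *
im=cv2.imread("pics/top0.png"); ci=viewer.camera_info("top")
a=cv2.resize(im[270:320,395:460],None,fx=5,fy=5,interpolation=cv2.INTER_CUBIC)
b=cv2.resize(im[200:275,205:370],None,fx=4.8,fy=4.8,interpolation=cv2.INTER_CUBIC)
W=np.zeros((a.shape[0]+b.shape[0],800,3),np.uint8); W[:a.shape[0],:a.shape[1]]=a; W[a.shape[0]:,:b.shape[1]]=b[:,:800]
cv2.imwrite("pics/crop1.png",W[:600])
hsv=cv2.cvtColor(im,cv2.COLOR_BGR2HSV)
m=((hsv[...,1]<70)&(hsv[...,2]>90)).astype(np.uint8)
def blobs(x0,x1,y0,y1):
    mm=np.zeros_like(m); mm[y0:y1,x0:x1]=m[y0:y1,x0:x1]
    for c in cv2.findContours(mm,cv2.RETR_EXTERNAL,cv2.CHAIN_APPROX_NONE)[0]:
        if cv2.contourArea(c)>60:
            r=cv2.minAreaRect(c); print(r,cv2.contourArea(c)); 
            yield cv2.boxPoints(r)
for bx in blobs(400,455,275,315):
    P=np.array([onplane(ci,*p,18)[:2] for p in bx]);print(P.round(1).tolist(),P.mean(0))
    e=[P[1]-P[0],P[2]-P[1]]; print([ (np.linalg.norm(k),np.arctan2(k[1],k[0])) for k in e])
m=((hsv[...,1]<60)&(hsv[...,2]>70)).astype(np.uint8)
for bx in blobs(240,366,205,272):
    P=np.array([onplane(ci,*p,18)[:2] for p in bx]);print(P.round(1).tolist(),P.mean(0))
E
```

```text
((426.5415954589844, 294.30035400390625), (6.40325403213501, 41.592308044433594), 56.768287658691406) 212.0
[[429.7, -238.0], [485.4, -323.5], [472.5, -331.6], [417.0, -246.2]] [ 451.16213883 -284.81836919]
[(np.float64(102.09157301169836), np.float64(-0.9931208959879122)), (np.float64(15.261774363239372), np.float64(-2.5777124360889117))]
((301.1588134765625, 238.46466064453125), (31.129518508911133, 117.46782684326172), 77.47119140625) 3183.0
[[588.2, 169.4], [656.1, -112.3], [579.7, -128.9], [513.2, 149.7]] [584.32386085  19.4662709 ]
```

View pics/crop1.png

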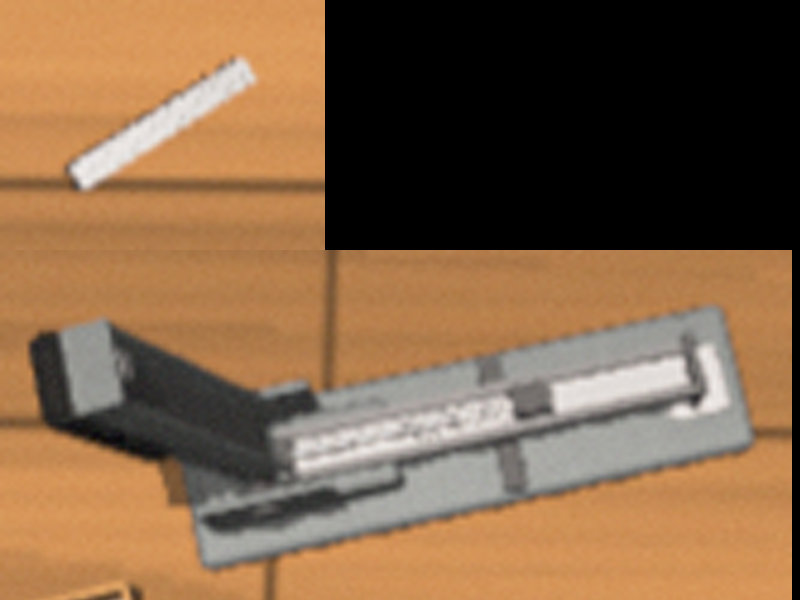

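The crop confirms a light-grey narrow bar. The top view puts it at about (451,-285), axis -0.99 rad. The stapler's centre is at about (584,19), with +x at about 1.806 rad. Moving over the strip now.

Request:
carry_out --targets '[{"x": 0.03, "y": 0.04, "z": 0, "az": 0.17}, {"x": 0.06, "y": 0.08, "z": 0, "az": 0.34}, {"x": 0.1, "y": 0.12, "z": 0, "az": 0.51}, {"x": 0.13, "y": 0.15, "z": 0, "az": 0.68}, {"x": 0.16, "y": 0.19, "z": 0, "az": 0.85}]'

```text
invalid input at $.targets[0]: expected keys x, y, z, ax, ay, az, hand
```

Request:
carry_out --targets '[{"x": 0.02, "y": 0, "z": -0.02, "az": 0.17}, {"x": 0.03, "y": 0, "z": -0.03, "az": 0.34}, {"x": 0.05, "y": 0, "z": -0.04, "az": 0.51}, {"x": 0.06, "y": 0, "z": -0.06, "az": 0.68}, {"x": 0.068, "y": 0, "z": -0.07, "az": 0.85}]'

```text
invalid input at $.targets[0]: expected keys x, y, z, ax, ay, az, hand
```

```bash
cat >> h.py <<'E'
def tool(s=None):
    s=s or ctrl.sense(); from scipy.spatial.transform import Rotation as Ro
    q=s['ee_rot']; M=Ro.from_quat([q[1],q[2],q[3],q[0]]).as_matrix()
    return s['eef_pos'],M
def show():
    s=ctrl.sense();p,M=tool(s); print('t',s['time_s'],'tcp',p.round(1),'fing',M[:,0].round(3),'jawang',round(float(np.arctan2(M[1,1],M[0,1])),3),'F',s['force'].round(1),'w',round(float(s['grip_width']),3))
E
python3 - <<'E'
from h import *
show(); print(ctrl.sense()['joints'].round(2))
for k in range(1):
    ci=viewer.camera_info("wrist"); im=viewer.capture("wrist"); cv2.imwrite("pics/w1.png",im)
hsv=cv2.cvtColor(im,cv2.COLOR_BGR2HSV)
m=((hsv[...,1]<60)&(hsv[...,2]>110)).astype(np.uint8)
for c in cv2.findContours(m,cv2.RETR_EXTERNAL,cv2.CHAIN_APPROX_NONE)[0]:
    if cv2.contourArea(c)>300:
        r=cv2.minAreaRect(c);P=np.array([onplane(ci,*p,20)[:2] for p in cv2.boxPoints(r)])
        e=[P[1]-P[0],P[2]-P[1]];print(np.round(r[0]),cv2.contourArea(c),P.mean(0).round(1),[(round(np.linalg.norm(k),1),round(np.arctan2(k[1],k[0]),3)) for k in e])
E
```

```text
t 0.15 tcp [ 223.5 -474.9  230.9] fing [-0.     0.001 -1.   ] jawang -1.131 F [-0.3 -0.7  0.1] w 0.993
[-1.35  0.31  1.5   0.    1.33 -0.22]
[519. 454.] 685.0 [  12.8 -865.2] [(np.float64(54.9), np.float64(0.428)), (np.float64(58.8), np.float64(-1.453))]
[416. 399.] 1902.5 [  36.2 -684.4] [(np.float64(95.2), np.float64(-0.035)), (np.float64(66.1), np.float64(-1.814))]
[554. 340.] 6322.5 [ 185.1 -799.5] [(np.float64(47.5), np.float64(0.177)), (np.float64(248.7), np.float64(-1.567))]
[566. 275.] 4479.5 [ 260.9 -756.9] [(np.float64(31.6), np.float64(0.138)), (np.float64(217.1), np.float64(-1.557))]
[581. 218.] 7522.5 [ 322.2 -729.3] [(np.float64(54.2), np.float64(0.098)), (np.float64(187.8), np.float64(-1.547))]
[620. 146.] 1497.0 [ 400.  -714.4] [(np.float64(38.6), np.float64(-1.111)), (np.float64(77.5), np.float64(-2.433))]
[358.  80.] 9022.0 [ 339.2 -449.6] [(np.float64(73.0), np.float64(0.255)), (np.float64(102.3), np.float64(-1.263))]
```

View pics/w1.png

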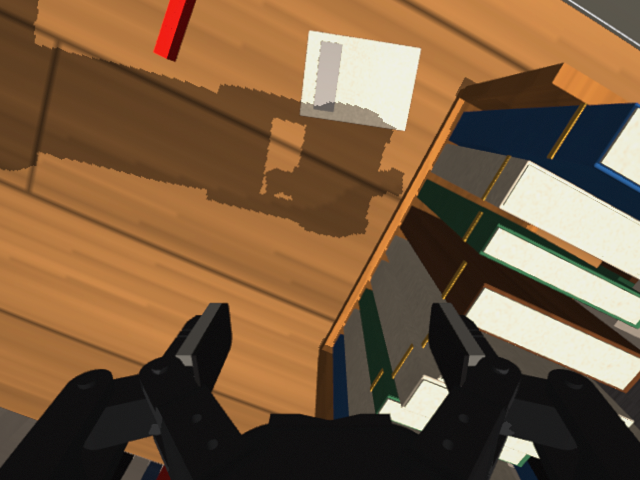

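The rows were refused because every key is required, so the arm hasn't moved. The picture is from the start pose: red bar at (175,30), price cards at (360,80). Redoing the moves with complete rows.

Request:
carry_out --targets '[{"x": 0.03, "y": 0.04, "z": 0, "ax": 0, "ay": 0, "az": 0.17, "hand": 1}, {"x": 0.06, "y": 0.08, "z": 0, "ax": 0, "ay": 0, "az": 0.34, "hand": 1}, {"x": 0.1, "y": 0.12, "z": 0, "ax": 0, "ay": 0, "az": 0.51, "hand": 1}, {"x": 0.13, "y": 0.15, "z": 0, "ax": 0, "ay": 0, "az": 0.68, "hand": 1}, {"x": 0.16, "y": 0.19, "z": 0, "ax": 0, "ay": 0, "az": 0.85, "hand": 1}]'

```text
time_s: 0.82
eef_pos: [384.4, -284.0, 231.2]
ee_rot: [-0.427, -0.564, -0.427, 0.564]
force: [1.2, -0.7, -0.2]
grip_width: 0.998
```

Request:
carry_out --targets '[{"x": 0.02, "y": 0, "z": -0.02, "ax": 0, "ay": 0, "az": 0.17, "hand": 1}, {"x": 0.03, "y": 0, "z": -0.03, "ax": 0, "ay": 0, "az": 0.34, "hand": 1}, {"x": 0.05, "y": 0, "z": -0.04, "ax": 0, "ay": 0, "az": 0.51, "hand": 1}, {"x": 0.06, "y": 0, "z": -0.06, "ax": 0, "ay": 0, "az": 0.68, "hand": 1}, {"x": 0.068, "y": 0, "z": -0.07, "ax": 0, "ay": 0, "az": 0.86, "hand": 1}]'

```text
time_s: 1.45
eef_pos: [451.6, -284.7, 160.1]
ee_rot: [0.622, 0.335, 0.624, -0.334]
force: [-0.1, 0.0, 0.5]
grip_width: 1.001
```

```bash
python3 - <<'E'
from h import *
show(); print(ctrl.sense()['joints'].round(2))
ci=viewer.camera_info("wrist"); im=viewer.capture("wrist"); cv2.imwrite("pics/w2.png",im)
show()
hsv=cv2.cvtColor(im,cv2.COLOR_BGR2HSV)
m=((hsv[...,1]<60)&(hsv[...,2]>110)).astype(np.uint8)
for c in cv2.findContours(m,cv2.RETR_EXTERNAL,cv2.CHAIN_APPROX_NONE)[0]:
    if cv2.contourArea(c)>300:
        r=cv2.minAreaRect(c);P=np.array([onplane(ci,*p,20)[:2] for p in cv2.boxPoints(r)])
        e=[P[1]-P[0],P[2]-P[1]];print(np.round(r[0]),cv2.contourArea(c),P.mean(0).round(1),[(round(np.linalg.norm(k),1),round(np.arctan2(k[1],k[0]),3)) for k in e])
E
```

```text
t 1.45 tcp [ 451.6 -284.7  160.1] fing [-0.001  0.001 -1.   ] jawang 0.585 F [-0.1  0.   0.5] w 1.001
[-0.78  0.4   1.57  0.    1.17 -1.37]
t 1.5 tcp [ 451.9 -284.4  159.1] fing [-0.002  0.002 -1.   ] jawang 0.592 F [-0.3  1.1 -1.9] w 1.001
[136. 297.] 7741.5 [ 343.5 -445.6] [(np.float64(112.4), np.float64(1.817)), (np.float64(74.2), np.float64(0.439))]
[330. 190.] 744.5 [ 437.4 -262.4] [(np.float64(12.0), np.float64(0.586)), (np.float64(43.9), np.float64(-0.978))]
[606.  98.] 4700.5 [576.8 -85.7] [(np.float64(49.8), np.float64(0.616)), (np.float64(119.4), np.float64(-0.728))]
```

View pics/w2.png

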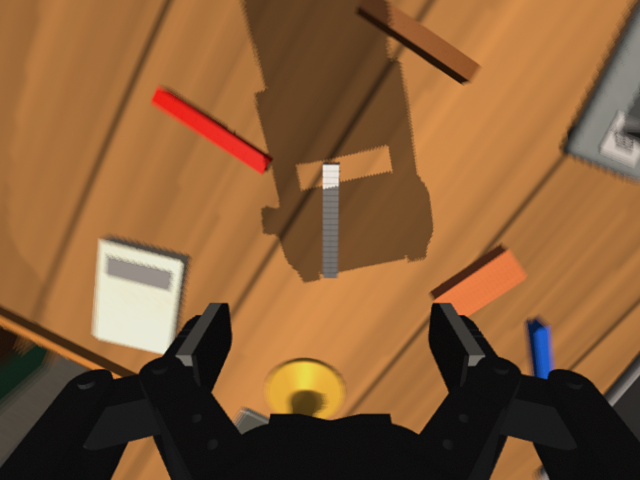

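The wrist view shows the strip upright in the image, x 323–338, y 163–277, half in the arm's shadow, with the brass foot at (305,385) and the copper strip at (480,275).

```bash
python3 - <<'E'
from h import *
ci=viewer.camera_info("wrist")
im=cv2.imread("pics/w2.png");hsv=cv2.cvtColor(im,cv2.COLOR_BGR2HSV)
m=((hsv[...,1]<60)&(hsv[...,2]>60)).astype(np.uint8); m[:150]=0;m[295:]=0;m[:,:300]=0;m[:,360:]=0
c=max(cv2.findContours(m,cv2.RETR_EXTERNAL,cv2.CHAIN_APPROX_NONE)[0],key=cv2.contourArea)
r=cv2.minAreaRect(c);print(r)
P=np.array([onplane(ci,*p,20)[:2] for p in cv2.boxPoints(r)]);e=[P[1]-P[0],P[2]-P[1]]
print(P.round(1).tolist(),P.mean(0).round(1),[(round(np.linalg.norm(k),1),round(np.arctan2(k[1],k[0]),3)) for k in e])
print('cam',-np.array(ci['R']).T@np.array(ci['t'])); show()
E
```

```text
((330.4999694824219, 219.99996948242188), (14.999998092651367, 113.99998474121094), 0.0)
[[474.8, -329.4], [419.6, -246.5], [429.6, -239.8], [485.8, -322.0]] [ 452.4 -284.4] [(np.float64(99.6), np.float64(2.158)), (np.float64(12.0), np.float64(0.593))]
cam [ 406.48021995 -216.632758    301.11248074]
t 1.5 tcp [ 451.9 -284.4  159.1] fing [-0.002  0.002 -1.   ] jawang 0.592 F [-0.3  1.1 -1.9] w 1.001
```

Request:
carry_out --targets '[{"x": 0, "y": 0, "z": -0.05, "ax": 0, "ay": 0, "az": 0, "hand": 0}, {"x": 0, "y": 0, "z": -0.1, "ax": 0, "ay": 0, "az": 0, "hand": 0}, {"x": 0, "y": 0, "z": -0.13, "ax": 0, "ay": 0, "az": 0, "hand": 0}, {"x": 0, "y": 0, "z": -0.147, "ax": 0, "ay": 0, "az": 0, "hand": 0}, {"x": 0, "y": 0, "z": -0.147, "ax": 0, "ay": 0, "az": 0, "hand": 0}]' --grip_force 60

```text
time_s: 2.12
eef_pos: [451.3, -285.0, 14.0]
ee_rot: [0.621, 0.337, 0.622, -0.337]
force: [0.3, -0.3, 0.0]
grip_width: 0.502
```

Request:
carry_out --targets '[{"x": 0, "y": 0, "z": 0, "ax": 0, "ay": 0, "az": 0, "hand": -0.7}, {"x": 0, "y": 0, "z": 0, "ax": 0, "ay": 0, "az": 0, "hand": -1}, {"x": 0, "y": 0, "z": 0, "ax": 0, "ay": 0, "az": 0, "hand": -1}, {"x": 0, "y": 0, "z": 0, "ax": 0, "ay": 0, "az": 0, "hand": -1}]'

```text
time_s: 2.62
eef_pos: [452.1, -285.6, 15.7]
ee_rot: [0.623, 0.336, 0.621, -0.337]
force: [-2.2, 1.0, 5.6]
grip_width: 0.127
```

Request:
carry_out --targets '[{"x": 0, "y": 0, "z": 0.02, "ax": 0, "ay": 0, "az": 0, "hand": -1}, {"x": 0, "y": 0, "z": 0.07, "ax": 0, "ay": 0, "az": 0, "hand": -1}, {"x": 0, "y": 0, "z": 0.12, "ax": 0, "ay": 0, "az": 0, "hand": -1}, {"x": 0, "y": 0, "z": 0.15, "ax": 0, "ay": 0, "az": 0, "hand": -1}, {"x": 0, "y": 0, "z": 0.15, "ax": 0, "ay": 0, "az": 0, "hand": -1}]'

```text
time_s: 3.25
eef_pos: [452.3, -285.7, 167.0]
ee_rot: [0.624, 0.336, 0.62, -0.337]
force: [0.2, -0.3, -0.5]
grip_width: 0.125
```

```bash
python3 - <<'E'
from h import *
show()
im=viewer.capture("wrist"); cv2.imwrite("pics/w3.png",im); s=viewer.capture("side"); cv2.imwrite("pics/s3.png",s)
ci=viewer.camera_info("side"); p=tool()[0]; u,v=proj(ci,p).astype(int); print(u,v)
a=cv2.resize(s[max(0,v-45):v+45,u-50:u+50],(400,360),interpolation=cv2.INTER_CUBIC)
b=cv2.resize(im[180:480,165:499],(400,360))
cv2.imwrite("pics/c3.png",np.hstack([a,b]));show()
E
```

```text
t 3.25 tcp [ 452.3 -285.7  167. ] fing [ 0.004 -0.004 -1.   ] jawang 0.579 F [ 0.2 -0.3 -0.5] w 0.125
252 284
t 3.35 tcp [ 451.3 -284.8  163.9] fing [-0.  0. -1.] jawang 0.579 F [ 0.1 -0.4 -1.2] w 0.121
```

View pics/c3.png

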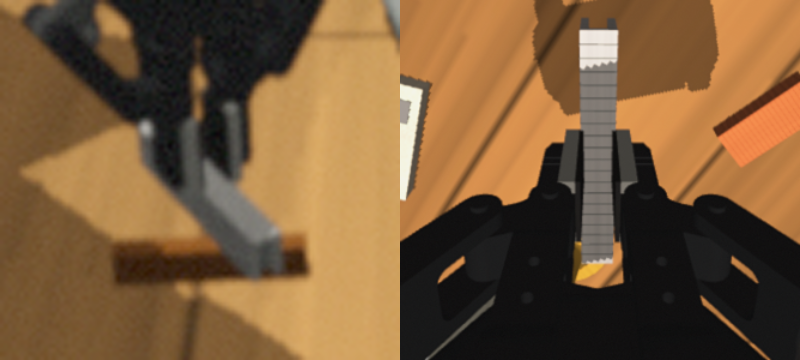

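The strip is held flat and centred between the pads (right panel, x 580–618, y 30–262). Now moving to in front of the nose, yaw matched, to measure the stapler.

Request:
carry_out --targets '[{"x": 0.04, "y": 0.025, "z": 0.02, "ax": 0, "ay": 0, "az": -0.08, "hand": -1}, {"x": 0.08, "y": 0.05, "z": 0.04, "ax": 0, "ay": 0, "az": -0.17, "hand": -1}, {"x": 0.12, "y": 0.08, "z": 0.06, "ax": 0, "ay": 0, "az": -0.26, "hand": -1}, {"x": 0.16, "y": 0.11, "z": 0.066, "ax": 0, "ay": 0, "az": -0.343, "hand": -1}, {"x": 0.177, "y": 0.12, "z": 0.066, "ax": 0, "ay": 0, "az": -0.343, "hand": -1}]'

```text
time_s: 3.98
eef_pos: [629.8, -162.9, 228.7]
ee_rot: [0.555, 0.437, 0.556, -0.437]
force: [-0.1, 0.5, -1.3]
grip_width: 0.125
```

Request:
carry_out --targets '[{"x": 0, "y": 0, "z": 0, "ax": 0, "ay": 0, "az": 0, "hand": -1}, {"x": 0, "y": 0, "z": 0, "ax": 0, "ay": 0, "az": 0, "hand": -1}]'

```text
time_s: 4.22
eef_pos: [627.7, -165.6, 229.3]
ee_rot: [0.555, 0.438, 0.556, -0.438]
force: [0.3, 0.1, 0.4]
grip_width: 0.124
```

```bash
python3 - <<'E'
from h import *
show()
ci=viewer.camera_info("wrist");im=viewer.capture("wrist"); cv2.imwrite("pics/w4.png",im)
import pickle; pickle.dump(ci,open("ci4.pkl","wb"))
c=np.array([584.3,19.5]);ux=np.array([np.cos(1.806),np.sin(1.806)]);uy=np.array([-ux[1],ux[0]])
for x,y,z in [(-115,0,70),(-145,39,18),(-145,-39,18),(145,39,18),(145,-39,18),(-46,0,75)]:
    print((x,y,z),proj(ci,[*(c+x*ux+y*uy),z]).round(1))
E
```

```text
t 4.225 tcp [ 627.7 -165.6  229.3] fing [-0.002  0.001 -1.   ] jawang 0.235 F [0.3 0.1 0.4] w 0.124
(-115, 0, 70) [331.5 128.4]
(-145, 39, 18) [292.3 158.5]
(-145, -39, 18) [370.5 158.6]
(145, 39, 18) [ 282.  -216.5]
(145, -39, 18) [ 382.2 -216.6]
(-46, 0, 75) [331.8  34.2]
```

View pics/w4.png

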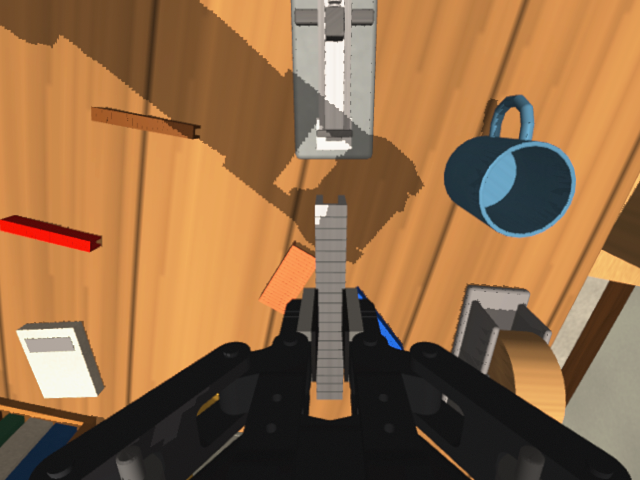

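The view shows the nose end of the base at rows 0–158 (x about 296–372), the nose plate at (334,133), the follower at (335,22) and the held strip at x 316–346. That is close to the prediction. Fitting the base edges for an exact centre line.

```bash
python3 - <<'E'
from h import *
import pickle; ci=pickle.load(open("ci4.pkl","rb")); im=cv2.imread("pics/w4.png")
hsv=cv2.cvtColor(im,cv2.COLOR_BGR2HSV); g=(hsv[...,1]<75)
L=[];Rr=[]
for v in range(4,142,3):
    xs=np.where(g[v,270:400])[0]+270
    L.append(onplane(ci,xs.min()-.5,v,18)[:2]);Rr.append(onplane(ci,xs.max()+.5,v,18)[:2])
def fit(P):
    P=np.array(P,np.float32);vx,vy,x,y=cv2.fitLine(P,cv2.DIST_HUBER,0,.01,.01).ravel();
    if vy<0:vx,vy=-vx,-vy
    return np.array([vx,vy]),np.array([x,y]),np.arctan2(vy,vx)
l=fit(L);r=fit(Rr);print('angles',l[2],r[2]);a=(l[2]+r[2])/2
u=np.array([np.cos(a),np.sin(a)]);n=np.array([-u[1],u[0]])
print('width',(l[1]-r[1])@n); nm=((l[1]+r[1])/2)@n
# front edge
fr=[];
for c in range(315,355,3):
    col=g[100:180,c]; fr.append(onplane(ci,c,100+np.where(col)[0].max()+.5,18)[:2]@u)
f=np.median(fr)
print('front',f,np.std(fr)); O=(f+145)*u+nm*n; print('origin',O,'yaw',a)
pl=[onplane(ci,334,v,70)[:2]@u-f-145 for v in (128,131,134,137)]; print('plate',np.round(pl,1))
# channel walls/nose plate lateral: dark plate width at rows
gray=cv2.cvtColor(im,cv2.COLOR_BGR2GRAY)
for v in (60,90,110,134): print(v,gray[v,305:365].tolist())
# held strip
top=164.29+66-14.29+20
for v in (230,380):
    xs=np.where((hsv[v,305:360,1]<60)&(gray[v,305:360]>60))[0]+305; print(v,xs.min(),xs.max(),onplane(ci,(xs.min()+xs.max())/2,v,top)[:2])
print('pred tcp lateral', np.array([628.51,-165.05])@n-nm, tool()[0][:2]@n-nm)
E
```

```text
angles 1.8099517 1.8094618
width 76.022545
front -264.2812132022384 0.030959382173363244
origin [585.84578359  19.9215586 ] yaw 1.8097067
plate [-114.7 -117.1 -119.5 -121.9]
60 [183, 182, 180, 179, 179, 179, 179, 179, 180, 179, 179, 179, 180, 181, 181, 179, 174, 168, 174, 215, 234, 243, 247, 247, 246, 246, 246, 245, 243, 241, 243, 245, 247, 246, 245, 244, 245, 246, 238, 177, 172, 173, 177, 180, 177, 176, 176, 177, 176, 176, 177, 176, 175, 175, 174, 174, 174, 174, 174, 175]
90 [97, 97, 96, 96, 97, 97, 97, 97, 96, 97, 112, 119, 128, 164, 180, 179, 174, 169, 164, 160, 237, 247, 247, 247, 247, 246, 246, 245, 243, 242, 243, 246, 247, 247, 246, 246, 247, 246, 225, 187, 175, 173, 177, 177, 177, 177, 178, 177, 176, 175, 175, 177, 177, 178, 178, 178, 178, 178, 177, 177]
110 [97, 97, 97, 95, 96, 96, 97, 97, 97, 98, 97, 96, 96, 100, 105, 107, 107, 108, 105, 115, 137, 144, 147, 147, 146, 143, 143, 142, 139, 138, 139, 143, 143, 154, 234, 246, 244, 247, 202, 178, 175, 177, 179, 178, 172, 128, 164, 176, 176, 176, 176, 176, 176, 176, 175, 175, 175, 174, 175, 174]
134 [96, 94, 101, 158, 181, 180, 180, 180, 180, 180, 179, 134, 118, 124, 127, 127, 126, 126, 125, 127, 128, 128, 130, 130, 124, 88, 67, 65, 68, 68, 68, 68, 67, 68, 69, 69, 68, 67, 67, 67, 66, 66, 68, 68, 67, 67, 63, 72, 91, 94, 94, 95, 95, 95, 95, 95, 94, 95, 95, 94]
230 315 345 [ 618.59113837 -127.47319836]
380 311 348 [ 635.9484232  -200.63679919]
pred tcp lateral 2.320021561235194 3.3124663250108597
```

```bash
python3 - <<'E'
from h import *
import pickle; ci=pickle.load(open("ci4.pkl","rb"))
a=1.8097;u=np.array([np.cos(a),np.sin(a)]);n=np.array([-u[1],u[0]]);O=np.array([585.85,19.92])
for u0,v,z in [(333.7,60,55),(334.,90,55),(334,134,70),(331.2,205,236),(330.5,230,236)]:
    q=onplane(ci,u0,v,z)[:2]-O;print(v,(q@u).round(1),(q@n).round(2))
for _ in range(4):
    viewer.capture("wrist"); s=ctrl.sense(); q=s['eef_pos'][:2]-O; print((q@u).round(1),(q@n).round(2),s['eef_pos'][2].round(1))
E
```

```text
60 -61.0 0.13
90 -84.1 -0.12
134 -119.5 -0.01
205 -140.5 2.56
230 -151.0 2.86
-190.4 3.24 230.1
-190.4 3.12 230.3
-190.3 2.98 230.4
-190.3 2.85 230.5
```

Request:
carry_out --targets '[{"x": -0.005, "y": 0.025, "z": -0.03, "ax": 0, "ay": 0, "az": 0.003, "hand": -1}, {"x": -0.011, "y": 0.053, "z": -0.06, "ax": -0.0729, "ay": -0.0178, "az": 0.003, "hand": -1}, {"x": -0.0175, "y": 0.0832, "z": -0.09, "ax": -0.1457, "ay": -0.0355, "az": 0.003, "hand": -1}, {"x": -0.0175, "y": 0.0832, "z": -0.105, "ax": -0.1457, "ay": -0.0355, "az": 0.003, "hand": -1}, {"x": -0.0175, "y": 0.0832, "z": -0.105, "ax": -0.1457, "ay": -0.0355, "az": 0.003, "hand": -1}]'

```text
time_s: 5.1
eef_pos: [610.8, -82.4, 124.8]
ee_rot: [0.596, 0.403, 0.513, -0.468]
force: [0.6, -0.5, -0.6]
grip_width: 0.125
```

Request:
carry_out --targets '[{"x": 0, "y": 0, "z": 0, "ax": 0, "ay": 0, "az": 0, "hand": -1}]'

```text
time_s: 5.22
eef_pos: [611.7, -83.2, 126.4]
ee_rot: [0.596, 0.404, 0.512, -0.468]
force: [-0.2, -0.0, 0.2]
grip_width: 0.126
```

```bash
python3 - <<'E'
from h import *
show()
a=1.8097;u=np.array([np.cos(a),np.sin(a)]);n=np.array([-u[1],u[0]]);O=np.array([585.85,19.92])
ci=viewer.camera_info("wrist");im=viewer.capture("wrist"); cv2.imwrite("pics/w5.png",im)
p,M=tool();q=p[:2]-O;print((q@u).round(1),(q@n).round(2))
for x,y,z in [(-115,15,70),(-115,-15,70),(-46,0,75),(-60,8,55),(-60,-8,55)]: print((x,y,z),proj(ci,[*(O+x*u+y*n),z]).round(1))
E
```

```text
t 5.225 tcp [611.7 -83.2 126.4] fing [ 0.037 -0.146 -0.989] jawang 0.238 F [-0.2 -0.   0.2] w 0.126
-106.2 -0.66
(-115, 15, 70) [304.3 259.8]
(-115, -15, 70) [352.9 259.8]
(-46, 0, 75) [328.3 149.7]
(-60, 8, 55) [314.8 165.7]
(-60, -8, 55) [342.2 165.6]
```

View pics/w5.png

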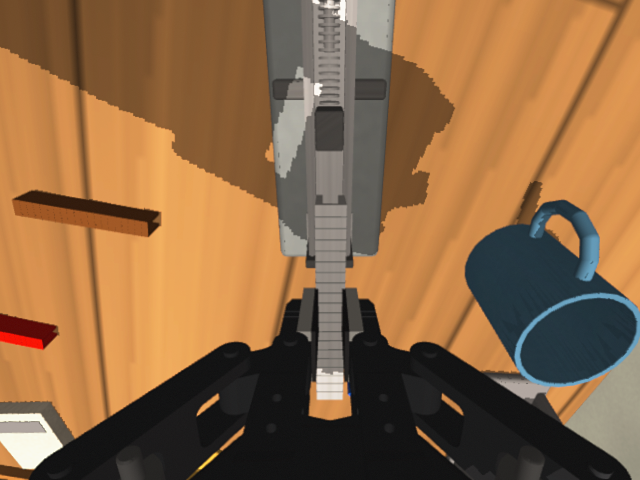

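The strip (316–346) lines up with the follower (315–345, row 130) and the nose plate (306–355). Lowering and pushing back.

Request:
carry_out --targets '[{"x": -0.0007, "y": 0.003, "z": -0.025, "ax": 0, "ay": 0, "az": 0, "hand": -1}, {"x": -0.0007, "y": 0.003, "z": -0.0393, "ax": 0, "ay": 0, "az": 0, "hand": -1}, {"x": -0.0007, "y": 0.003, "z": -0.0393, "ax": 0, "ay": 0, "az": 0, "hand": -1}]'

```text
time_s: 5.65
eef_pos: [610.1, -79.2, 85.4]
ee_rot: [0.596, 0.403, 0.513, -0.469]
force: [-0.2, -0.9, -1.0]
grip_width: 0.122
```

Request:
carry_out --targets '[{"x": -0.002, "y": 0.0078, "z": 0, "ax": 0, "ay": 0, "az": 0, "hand": -1}, {"x": -0.004, "y": 0.0156, "z": 0, "ax": 0, "ay": 0, "az": 0, "hand": -1}, {"x": -0.006, "y": 0.0243, "z": 0, "ax": 0, "ay": 0, "az": 0, "hand": -1}, {"x": -0.008, "y": 0.033, "z": 0, "ax": 0, "ay": 0, "az": 0, "hand": -1}, {"x": -0.0104, "y": 0.0427, "z": 0, "ax": 0, "ay": 0, "az": 0, "hand": -1}]'

```text
time_s: 6.28
eef_pos: [600.0, -35.6, 86.4]
ee_rot: [0.597, 0.403, 0.512, -0.468]
force: [1.8, -2.2, 1.8]
grip_width: 0.12
```

```bash
python3 - <<'E'
from h import *
show()
a=1.8097;u=np.array([np.cos(a),np.sin(a)]);n=np.array([-u[1],u[0]]);O=np.array([585.85,19.92])
ci=viewer.camera_info("wrist");im=viewer.capture("wrist"); cv2.imwrite("pics/w6.png",im)
p,M=tool();q=p[:2]-O;print((q@u).round(1),(q@n).round(2)); show()
for x,y,z in [(-115,15,70),(-115,-15,70),(-8,0,75)]: print((x,y,z),proj(ci,[*(O+x*u+y*n),z]).round(1))
E
```

```text
t 6.275 tcp [600.  -35.6  86.4] fing [ 0.036 -0.145 -0.989] jawang 0.239 F [ 1.8 -2.2  1.8] w 0.12
-56.1 -0.66
t 6.325 tcp [599.8 -34.5  86.3] fing [ 0.036 -0.145 -0.989] jawang 0.24 F [ 2.  -2.   1.1] w 0.121
(-115, 15, 70) [302.8 367.7]
(-115, -15, 70) [354.4 367.7]
(-8, 0, 75) [328.4 197.7]
```

View pics/w6.png

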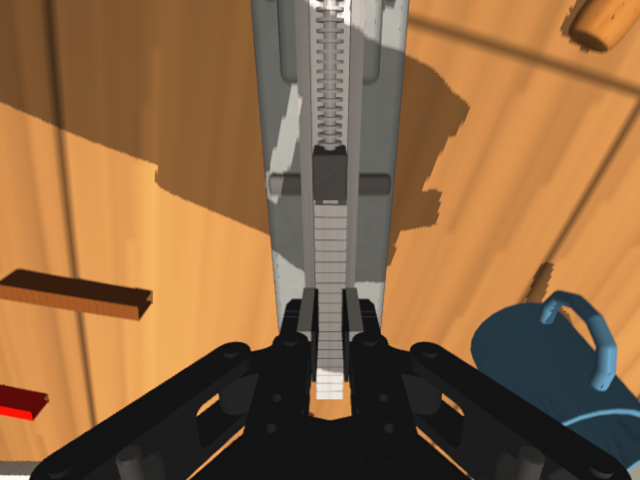

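The follower (315–345, rows 150–200) has been pushed back by the strip's rear end. Now levelling and lowering.

Request:
carry_out --targets '[{"x": 0, "y": 0, "z": 0, "ax": 0.0729, "ay": 0.0178, "az": 0, "hand": -1}, {"x": 0, "y": 0, "z": -0.004, "ax": 0.1457, "ay": 0.0355, "az": 0, "hand": -1}, {"x": 0, "y": 0, "z": -0.01, "ax": 0.1457, "ay": 0.0355, "az": 0, "hand": -1}, {"x": 0, "y": 0, "z": -0.0155, "ax": 0.1457, "ay": 0.0355, "az": 0, "hand": -1}, {"x": 0, "y": 0, "z": -0.0165, "ax": 0.1457, "ay": 0.0355, "az": 0, "hand": -1}]'

```text
time_s: 6.95
eef_pos: [599.9, -36.0, 70.6]
ee_rot: [0.557, 0.436, 0.556, -0.437]
force: [-6.1, -3.9, 17.9]
grip_width: 0.121
```

Request:
carry_out --targets '[{"x": 0.0007, "y": -0.003, "z": 0, "ax": 0, "ay": 0, "az": 0, "hand": -1}, {"x": 0.0007, "y": -0.003, "z": 0, "ax": 0, "ay": 0, "az": 0, "hand": -1}]'

```text
time_s: 7.2
eef_pos: [600.6, -37.7, 70.7]
ee_rot: [0.556, 0.437, 0.556, -0.436]
force: [-3.2, 2.6, 12.1]
grip_width: 0.123
```

```bash
python3 - <<'E'
from h import *
a=1.8097;u=np.array([np.cos(a),np.sin(a)]);n=np.array([-u[1],u[0]]);O=np.array([585.85,19.92])
show();s=viewer.capture("side"); cv2.imwrite("pics/s7.png",s)
p,M=tool();q=p[:2]-O;print((q@u).round(1),(q@n).round(2)); show()
ci=viewer.camera_info("side")
uu,v=proj(ci,[*(O-65*u),65]).astype(int)
cv2.imwrite("pics/c7.png",cv2.resize(s[v-45:v+45,uu-60:uu+60],None,fx=6,fy=6,interpolation=cv2.INTER_CUBIC))
E
```

```text
t 7.2 tcp [600.6 -37.7  70.7] fing [ 0.001  0.001 -1.   ] jawang 0.24 F [-3.2  2.6 12.1] w 0.123
-59.5 -0.68
t 7.25 tcp [600.6 -37.7  70.7] fing [ 0.001  0.    -1.   ] jawang 0.24 F [-3.7  2.4 12.1] w 0.125
```

View pics/c7.png

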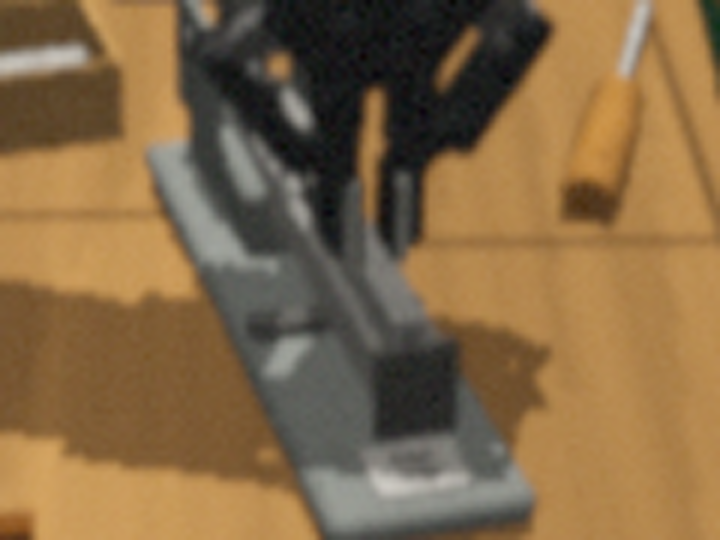

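The strip lies low behind the nose plate, with 12 N of floor contact. Releasing it.

Request:
carry_out --targets '[{"x": 0, "y": 0, "z": 0.001, "ax": 0, "ay": 0, "az": 0, "hand": -0.4}, {"x": 0, "y": 0, "z": 0.001, "ax": 0, "ay": 0, "az": 0, "hand": -0.2}, {"x": 0, "y": 0, "z": 0.001, "ax": 0, "ay": 0, "az": 0, "hand": 0}, {"x": 0, "y": 0, "z": 0.03, "ax": 0, "ay": 0, "az": 0, "hand": 0}, {"x": 0.008, "y": -0.033, "z": 0.085, "ax": 0, "ay": 0, "az": 0, "hand": 0}]'

```text
time_s: 7.88
eef_pos: [607.3, -69.6, 151.8]
ee_rot: [0.555, 0.436, 0.558, -0.437]
force: [0.9, -0.5, 0.3]
grip_width: 0.503
```

Request:
carry_out --targets '[{"x": 0.008, "y": -0.033, "z": 0.05, "ax": 0, "ay": 0, "az": 0, "hand": 0}, {"x": 0.012, "y": -0.05, "z": 0.1, "ax": 0, "ay": 0, "az": 0, "hand": 0}, {"x": 0.012, "y": -0.05, "z": 0.1, "ax": 0, "ay": 0, "az": 0, "hand": 0}]'

```text
time_s: 8.25
eef_pos: [621.5, -122.6, 256.4]
ee_rot: [0.558, 0.438, 0.553, -0.437]
force: [-0.8, 0.6, -1.2]
grip_width: 0.501
```

```bash
python3 - <<'E'
from h import *
a=1.8097;u=np.array([np.cos(a),np.sin(a)]);n=np.array([-u[1],u[0]]);O=np.array([585.85,19.92])
show();ci=viewer.camera_info("wrist");w=viewer.capture("wrist");s=viewer.capture("side");cv2.imwrite("pics/w8.png",w)
for x,y,z in [(-115,0,75),(-15,0,75)]: print((x,y,z),proj(ci,[*(O+x*u+y*n),z]).round(1))
c2=viewer.camera_info("side");uu,v=proj(c2,[*(O-65*u),65]).astype(int)
b=cv2.resize(s[v-45:v+45,uu-45:uu+45],(400,400),interpolation=cv2.INTER_CUBIC)
aa=cv2.resize(w[60:360,180:480],(400,400),interpolation=cv2.INTER_CUBIC)
cv2.imwrite("pics/c8.png",np.hstack([aa,b])); show()
E
```

```text
t 8.25 tcp [ 621.5 -122.6  256.4] fing [ 0.007 -0.003 -1.   ] jawang 0.237 F [-0.8  0.6 -1.2] w 0.501
(-115, 0, 75) [327.9 175.5]
(-15, 0, 75) [327.6  56.5]
t 8.35 tcp [ 620.1 -120.9  251.9] fing [-0.001  0.001 -1.   ] jawang 0.239 F [-0.5  0.7 -1.2] w 0.498
```

View pics/c8.png

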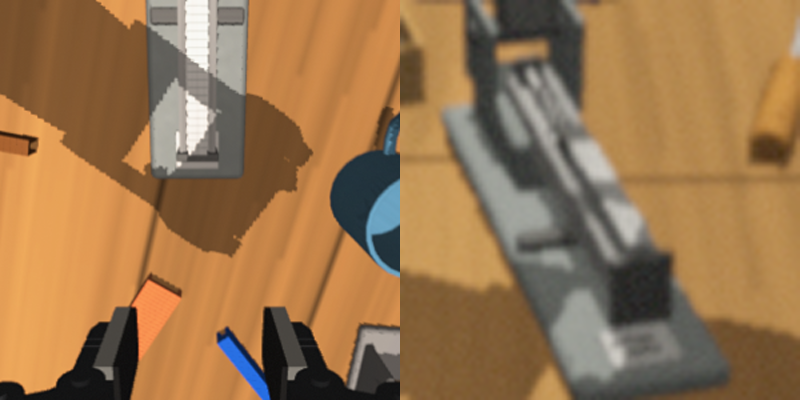

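Left panel: the strip lies straight in the channel and ends at the nose plate (198,157). Right panel: it lies flat behind the plate. Now the cover angle and the pushing path.

```bash
python3 - <<'E'
from h import *
from scipy.spatial.transform import Rotation as Ro
a=1.8097;u=np.array([np.cos(a),np.sin(a)]);n=np.array([-u[1],u[0]]);O=np.array([585.85,19.92])
H=np.array([*(O+100*u),85]);U=np.array([*u,0]);N=np.array([*n,0]);Z=np.array([0,0,1.])
ci=viewer.camera_info("top"); o,d=ray(ci,224.4,225)
# intersect with mid-plane
k=((H-o)@N)/(d@N); X=o+k*d-H; print('end rel hinge u,z',X@U,X@Z,'th',np.arctan2(X@Z,-(X@U)),np.hypot(X@U,X@Z))
def tip(th,r=210,h=12.5): return H+r*(-np.cos(th)*U+np.sin(th)*Z)+h*(np.sin(th)*U+np.cos(th)*Z)
for th in (1.85,1.7,1.6,1.4,1.2,1,.8,.6,.4,.2,.1,0): print(th,tip(th).round(1))
for th in (1.5,1.6,1.7,1.8): print(th,[proj(ci,tip(th,232,h)).round(1) for h in (12.5,0)])
c2=viewer.camera_info("side")
for th in (1.5,1.6,1.7,1.8): print(th,[proj(c2,tip(th,232,h)).round(1) for h in (12.5,-10)])
im=cv2.imread("pics/top0.png")
cv2.imwrite("pics/c9.png",np.hstack([cv2.resize(im[200:260,205:275],(466,400),interpolation=cv2.INTER_CUBIC),cv2.resize(cv2.imread("pics/side0.png")[110:250,285:365],(228,400))]))
E
```

```text
end rel hinge u,z 35.01229953797975 219.6154242359479 th 1.7288913821279899 222.3888389314369
1.85 [545.6 185.  283.4]
1.7 [552.9 155.4 291.6]
1.6 [557.8 135.2 294.5]
1.4 [567.7  94.4 294.1]
1.2 [577.4  54.5 285.3]
1 [586.5  17.1 268.5]
0.8 [594.7 -16.4 244.4]
0.6 [601.5 -44.5 213.9]
0.4 [606.8 -66.1 178.3]
0.2 [610.3 -80.5 139. ]
0.1 [611.3 -84.7 118.4]
0 [611.9 -87.   97.5]
1.5 [array([243.7, 218.9]), array([250.3, 217.5])]
1.6 [array([231.5, 221.8]), array([238. , 220.2])]
1.7 [array([219.6, 224.9]), array([226. , 223.2])]
1.8 [array([208.4, 228.1]), array([214.4, 226.4])]
1.5 [array([314.9, 124.2]), array([317.6, 127.6])]
1.6 [array([312.3, 121.9]), array([314.9, 124.2])]
1.7 [array([309.7, 120.7]), array([312.2, 121.9])]
1.8 [array([307.3, 120.6]), array([309.6, 120.7])]
```

View pics/c9.png

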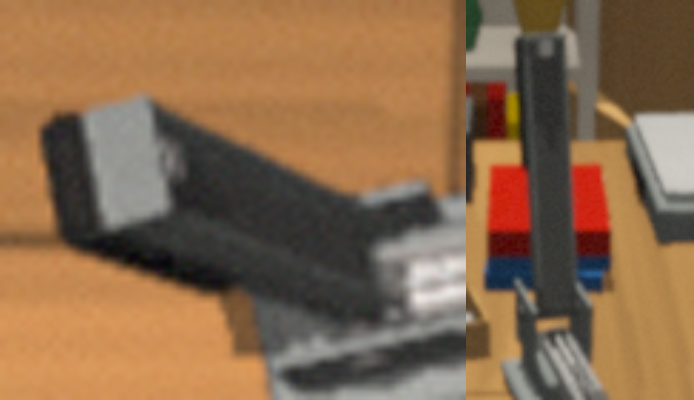

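The cover leans back at θ≈1.765 (outer face's end edge at about (212,225) in the top view). I'll go around its robot side with the fingers shut and come in behind it, tilted.

Request:
carry_out --targets '[{"x": -0.037, "y": 0.033, "z": 0.02, "ax": 0, "ay": 0, "az": 0, "hand": -1}, {"x": -0.074, "y": 0.066, "z": 0.04, "ax": 0, "ay": 0, "az": 0, "hand": -1}, {"x": -0.111, "y": 0.1, "z": 0.057, "ax": 0, "ay": 0, "az": 0, "hand": -1}, {"x": -0.148, "y": 0.133, "z": 0.057, "ax": 0, "ay": 0, "az": 0, "hand": -1}, {"x": -0.1845, "y": 0.1665, "z": 0.057, "ax": 0, "ay": 0, "az": 0, "hand": -1}]'

```text
time_s: 8.98
eef_pos: [433.9, 46.9, 308.2]
ee_rot: [0.555, 0.436, 0.557, -0.437]
force: [0.6, 0.5, 0.8]
grip_width: 0.005
```

Request:
carry_out --targets '[{"x": -0.007, "y": 0.03, "z": 0, "ax": -0.0972, "ay": -0.0237, "az": 0, "hand": -1}, {"x": -0.014, "y": 0.06, "z": 0, "ax": -0.1943, "ay": -0.0473, "az": 0, "hand": -1}, {"x": -0.021, "y": 0.09, "z": 0, "ax": -0.2915, "ay": -0.071, "az": 0, "hand": -1}, {"x": -0.028, "y": 0.12, "z": 0, "ax": -0.3886, "ay": -0.0946, "az": 0, "hand": -1}, {"x": -0.0354, "y": 0.1457, "z": 0, "ax": -0.4858, "ay": -0.1183, "az": 0, "hand": -1}]'

```text
time_s: 9.6
eef_pos: [399.4, 192.4, 308.4]
ee_rot: [0.677, 0.313, 0.401, -0.532]
force: [0.3, 0.1, 0.5]
grip_width: -0.003
```

Request:
carry_out --targets '[{"x": 0, "y": 0, "z": 0, "ax": 0, "ay": 0, "az": 0, "hand": -1}]'

```text
time_s: 9.72
eef_pos: [399.0, 193.3, 307.5]
ee_rot: [0.677, 0.312, 0.403, -0.531]
force: [-0.5, -0.1, -0.8]
grip_width: 0.001
```

```bash
python3 - <<'E'
from h import *
show(); print(ctrl.sense()['joints'].round(2))
E
```

```text
t 9.725 tcp [399.  193.3 307.5] fing [ 0.112 -0.467 -0.877] jawang 0.244 F [-0.5 -0.1 -0.8] w 0.001
[ 0.46  0.19  1.54 -0.49  1.54  0.26]
```

Good. Now coming in behind the cover (target about (541.5, 202, 282)).

Request:
carry_out --targets '[{"x": 0.03, "y": 0.004, "z": -0.006, "ax": 0, "ay": 0, "az": 0, "hand": -1}, {"x": 0.06, "y": 0.008, "z": -0.012, "ax": 0, "ay": 0, "az": 0, "hand": -1}, {"x": 0.09, "y": 0.01, "z": -0.018, "ax": 0, "ay": 0, "az": 0, "hand": -1}, {"x": 0.12, "y": 0.011, "z": -0.023, "ax": 0, "ay": 0, "az": 0, "hand": -1}, {"x": 0.142, "y": 0.0105, "z": -0.026, "ax": 0, "ay": 0, "az": 0, "hand": -1}]'

```text
time_s: 10.35
eef_pos: [543.3, 200.7, 282.1]
ee_rot: [0.676, 0.315, 0.402, -0.532]
force: [0.7, 0.1, 0.4]
grip_width: -0.002
```

Request:
carry_out --targets '[{"x": 0, "y": 0, "z": 0, "ax": 0, "ay": 0, "az": 0, "hand": -1}]'

```text
time_s: 10.48
eef_pos: [542.8, 200.5, 282.0]
ee_rot: [0.675, 0.315, 0.402, -0.532]
force: [-1.0, -0.2, -0.6]
grip_width: -0.001
```

```bash
python3 - <<'E'
from h import *
a=1.8097;u=np.array([np.cos(a),np.sin(a)]);n=np.array([-u[1],u[0]]);O=np.array([585.85,19.92])
for _ in range(3):
    viewer.capture("wrist"); show()
H=np.array([*(O+100*u),85]);U=np.array([*u,0]);Z=np.array([0,0,1.])
p0=np.array([541.2,203,281.8])
def P(th,ex=0):
    h=12.5+11*abs(np.sin(th-.5))-ex
    return H+210*(-np.cos(th)*U+np.sin(th)*Z)+h*(np.sin(th)*U+np.cos(th)*Z)
ths=[1.75,1.65,1.55,1.45,1.35]+list(np.round(np.arange(1.25,-.01,-.1),2))+[0.05,0,-.01]
for t in ths: print(t,((P(t)-p0)/1000).round(4))
E
```

```text
t 10.525 tcp [542.2 200.9 282.6] fing [ 0.111 -0.466 -0.878] jawang 0.238 F [-0.5 -0.3 -0.2] w -0.001
t 10.575 tcp [541.9 201.2 283.2] fing [ 0.112 -0.466 -0.878] jawang 0.239 F [0.5 0.4 0.6] w -0.0
t 10.625 tcp [541.8 201.4 283.6] fing [ 0.113 -0.466 -0.878] jawang 0.239 F [-0.1 -0.3  0.1] w 0.0
1.75 [ 0.0068 -0.0276  0.0057]
1.65 [ 0.0117 -0.0479  0.0108]
1.55 [ 0.0168 -0.0688  0.0136]
1.45 [ 0.0219 -0.0898  0.0143]
1.35 [ 0.0271 -0.1109  0.0126]
1.25 [ 0.0322 -0.1318  0.0088]
1.15 [ 0.0371 -0.1523  0.0027]
1.05 [ 0.042  -0.1721 -0.0056]
0.95 [ 0.0466 -0.1909 -0.0159]
0.85 [ 0.0509 -0.2087 -0.0283]
0.75 [ 0.0549 -0.2251 -0.0425]
0.65 [ 0.0585 -0.24   -0.0585]
0.55 [ 0.0617 -0.2532 -0.0759]
0.45 [ 0.0644 -0.2641 -0.0937]
0.35 [ 0.0665 -0.2729 -0.1115]
0.25 [ 0.0682 -0.28   -0.1301]
0.15 [ 0.0695 -0.2853 -0.1493]
0.05 [ 0.0704 -0.2889 -0.169 ]
0.05 [ 0.0704 -0.2889 -0.169 ]
0 [ 0.0707 -0.29   -0.179 ]
-0.01 [ 0.0707 -0.2901 -0.181 ]
```

Request:
carry_out --targets '[{"x": 0.004, "y": -0.014, "z": 0.003, "ax": 0, "ay": 0, "az": 0, "hand": -1}, {"x": 0.0068, "y": -0.0276, "z": 0.0055, "ax": 0, "ay": 0, "az": 0, "hand": -1}, {"x": 0.0117, "y": -0.0479, "z": 0.0105, "ax": 0, "ay": 0, "az": 0, "hand": -1}, {"x": 0.0168, "y": -0.0688, "z": 0.013, "ax": 0, "ay": 0, "az": 0, "hand": -1}, {"x": 0.0219, "y": -0.0898, "z": 0.0135, "ax": 0, "ay": 0, "az": 0, "hand": -1}]'

```text
time_s: 11.25
eef_pos: [564.6, 110.1, 297.3]
ee_rot: [0.676, 0.315, 0.401, -0.531]
force: [0.3, 1.8, -1.0]
grip_width: -0.001
```

```bash
python3 - <<'E'
from h import *
show(); s=viewer.capture("side"); 
cv2.imwrite("pics/s10.png",s[80:340,200:460]); show()
E
```

```text
t 11.25 tcp [564.6 110.1 297.3] fing [ 0.113 -0.466 -0.878] jawang 0.238 F [ 0.3  1.8 -1. ] w -0.001
t 11.3 tcp [565.1 107.8 297.5] fing [ 0.113 -0.467 -0.877] jawang 0.237 F [ 0.9 -2.3  0. ] w 0.004
```

No more pictures can be viewed, so I'll rely on forces and masks from here. Contact is felt; continuing along the arc.

Request:
carry_out --targets '[{"x": 0.0052, "y": -0.0211, "z": -0.0017, "ax": 0, "ay": 0, "az": 0, "hand": -1}, {"x": 0.0103, "y": -0.042, "z": -0.0055, "ax": 0, "ay": 0, "az": 0, "hand": -1}, {"x": 0.0152, "y": -0.0625, "z": -0.0116, "ax": 0, "ay": 0, "az": 0, "hand": -1}, {"x": 0.0201, "y": -0.0823, "z": -0.0199, "ax": 0, "ay": 0, "az": 0, "hand": -1}, {"x": 0.0247, "y": -0.1011, "z": -0.0302, "ax": 0, "ay": 0, "az": 0, "hand": -1}]'

```text
time_s: 11.92
eef_pos: [589.3, 9.4, 266.4]
ee_rot: [0.676, 0.315, 0.401, -0.531]
force: [0.3, 1.0, -0.3]
grip_width: -0.002
```

```bash
cat > cov.py <<'E'
from h import *
def cover():
    a=1.8097;u=np.array([np.cos(a),np.sin(a)]);n=np.array([-u[1],u[0]]);O=np.array([585.85,19.92])
    H=np.array([*(O+100*u),85]);U=np.array([*u,0]);Z=np.array([0,0,1.]);N=np.array([*n,0])
    s=viewer.capture("side"); ci=viewer.camera_info("side"); g=cv2.cvtColor(s,cv2.COLOR_BGR2GRAY); sat=cv2.cvtColor(s,cv2.COLOR_BGR2HSV)[...,1]
    cv2.imwrite("pics/s_now.png",s)
    # fraction dark along the cover's mid-line (inner/outer) for each angle
    out=[]
    for th in np.arange(0,1.9,.1):
        v=[]
        for r in np.linspace(110,225,24):
            for y in(-10,0,10):
                p=proj(ci,H+r*(-np.cos(th)*U+np.sin(th)*Z)+y*N).round().astype(int); v.append(sat[p[1],p[0]]<90 and g[p[1],p[0]]<110)
        out.append((round(float(th),1),round(float(np.mean(v)),2)))
    return out
if __name__=="__main__": show();print(cover());show()
E
python3 cov.py
```

```text
t 11.925 tcp [589.3   9.4 266.4] fing [ 0.113 -0.466 -0.878] jawang 0.239 F [ 0.3  1.  -0.3] w -0.002
[(0.0, 0.24), (0.1, 0.21), (0.2, 0.18), (0.3, 0.21), (0.4, 0.22), (0.5, 0.21), (0.6, 0.51), (0.7, 0.74), (0.8, 0.99), (0.9, 0.89), (1.0, 0.85), (1.1, 0.54), (1.2, 0.51), (1.3, 0.62), (1.4, 0.57), (1.5, 0.58), (1.6, 0.53), (1.7, 0.5), (1.8, 0.43)]
t 11.975 tcp [589.2   7.4 264.8] fing [ 0.111 -0.467 -0.877] jawang 0.237 F [ 0.7 -2.9 -2. ] w 0.001
```

The mask finds the cover at θ≈0.9, as planned.

Request:
carry_out --targets '[{"x": 0.0043, "y": -0.0178, "z": -0.0124, "ax": 0, "ay": 0, "az": 0, "hand": -1}, {"x": 0.0083, "y": -0.0342, "z": -0.0266, "ax": 0, "ay": 0, "az": 0, "hand": -1}, {"x": 0.0119, "y": -0.0491, "z": -0.0426, "ax": 0, "ay": 0, "az": 0, "hand": -1}, {"x": 0.0151, "y": -0.0623, "z": -0.06, "ax": 0, "ay": 0, "az": 0, "hand": -1}, {"x": 0.0178, "y": -0.0732, "z": -0.0778, "ax": 0, "ay": 0, "az": 0, "hand": -1}]'

```text
time_s: 12.6
eef_pos: [607.1, -63.3, 188.6]
ee_rot: [0.676, 0.315, 0.401, -0.531]
force: [0.1, 0.7, 1.0]
grip_width: -0.0
```

Request:
carry_out --targets '[{"x": 0.0021, "y": -0.0088, "z": -0.0178, "ax": 0, "ay": 0, "az": 0, "hand": -1}, {"x": 0.0038, "y": -0.0159, "z": -0.0364, "ax": 0, "ay": 0, "az": 0, "hand": -1}, {"x": 0.0051, "y": -0.0212, "z": -0.0556, "ax": 0, "ay": 0, "az": 0, "hand": -1}, {"x": 0.006, "y": -0.0248, "z": -0.075, "ax": 0, "ay": 0, "az": 0, "hand": -1}, {"x": 0.006, "y": -0.0255, "z": -0.083, "ax": 0, "ay": 0, "az": 0, "hand": -1}]'

```text
time_s: 13.22
eef_pos: [612.5, -88.2, 104.7]
ee_rot: [0.676, 0.315, 0.402, -0.532]
force: [-0.2, -0.3, 0.2]
grip_width: 0.005
```

```bash
python3 cov.py
```

```text
t 13.225 tcp [612.5 -88.2 104.7] fing [ 0.112 -0.466 -0.878] jawang 0.239 F [-0.2 -0.3  0.2] w 0.005
[(0.0, 0.93), (0.1, 0.82), (0.2, 0.83), (0.3, 0.94), (0.4, 0.96), (0.5, 0.99), (0.6, 1.0), (0.7, 0.97), (0.8, 0.96), (0.9, 0.99), (1.0, 0.89), (1.1, 0.85), (1.2, 0.74), (1.3, 0.67), (1.4, 0.6), (1.5, 0.53), (1.6, 0.51), (1.7, 0.46), (1.8, 0.4)]
t 13.275 tcp [612.3 -88.  104.3] fing [ 0.112 -0.465 -0.878] jawang 0.239 F [-0.3  0.2 -0.4] w 0.002
```

TCP is at 104.5, and shut is expected at about 102.8. Pressing down gently until the force rises.

Request:
carry_out --targets '[{"x": 0, "y": 0, "z": -0.001, "ax": 0, "ay": 0, "az": 0, "hand": -1}, {"x": 0, "y": 0, "z": -0.002, "ax": 0, "ay": 0, "az": 0, "hand": -1}, {"x": 0, "y": 0, "z": -0.003, "ax": 0, "ay": 0, "az": 0, "hand": -1}]'

```text
time_s: 13.65
eef_pos: [613.0, -87.9, 103.6]
ee_rot: [0.677, 0.315, 0.401, -0.531]
force: [-0.1, -0.4, -0.9]
grip_width: -0.0
```

Request:
carry_out --targets '[{"x": 0, "y": 0, "z": -0.001, "ax": 0, "ay": 0, "az": 0, "hand": -1}, {"x": 0, "y": 0, "z": -0.002, "ax": 0, "ay": 0, "az": 0, "hand": -1}]'

```text
time_s: 13.9
eef_pos: [612.9, -88.0, 101.2]
ee_rot: [0.676, 0.315, 0.401, -0.531]
force: [-0.7, 0.5, 2.4]
grip_width: -0.004
```

Request:
carry_out --targets '[{"x": 0, "y": 0, "z": -0.001, "ax": 0, "ay": 0, "az": 0, "hand": -1}, {"x": 0, "y": 0, "z": -0.002, "ax": 0, "ay": 0, "az": 0, "hand": -1}]'

```text
time_s: 14.15
eef_pos: [613.1, -88.1, 100.8]
ee_rot: [0.677, 0.315, 0.4, -0.531]
force: [-7.1, 3.8, 15.5]
grip_width: -0.003
```

Request:
carry_out --targets '[{"x": 0, "y": 0, "z": -0.001, "ax": 0, "ay": 0, "az": 0, "hand": -1}, {"x": 0, "y": 0, "z": -0.002, "ax": 0, "ay": 0, "az": 0, "hand": -1}]'

```text
time_s: 14.4
eef_pos: [613.3, -88.1, 100.5]
ee_rot: [0.677, 0.315, 0.4, -0.532]
force: [-13.0, 7.3, 27.2]
grip_width: -0.001
```

A hard stop at TCP z≈100.8 with 27 N: the cover is down. Retreating and checking.

Request:
carry_out --targets '[{"x": 0, "y": 0, "z": 0.02, "ax": 0, "ay": 0, "az": 0, "hand": -1}, {"x": 0.005, "y": -0.02, "z": 0.07, "ax": 0.0972, "ay": 0.0237, "az": 0, "hand": -1}, {"x": 0.012, "y": -0.05, "z": 0.11, "ax": 0.1943, "ay": 0.0473, "az": 0, "hand": -1}, {"x": 0.018, "y": -0.075, "z": 0.15, "ax": 0.3, "ay": 0.073, "az": 0, "hand": -1}, {"x": 0.018, "y": -0.075, "z": 0.18, "ax": 0.4858, "ay": 0.1183, "az": 0, "hand": -1}]'

```text
time_s: 15.02
eef_pos: [630.9, -163.6, 280.0]
ee_rot: [0.557, 0.437, 0.556, -0.436]
force: [0.4, -0.2, -0.1]
grip_width: 0.0
```

Request:
carry_out --targets '[{"x": 0, "y": 0, "z": 0.0, "ax": 0.04, "ay": 0.01, "az": 0, "hand": -1}, {"x": 0, "y": 0, "z": 0, "ax": 0.04, "ay": 0.01, "az": 0, "hand": -1}]'

```text
time_s: 15.28
eef_pos: [630.6, -163.1, 275.8]
ee_rot: [0.545, 0.445, 0.567, -0.429]
force: [-0.4, 0.0, -0.8]
grip_width: -0.001
```

```bash
python3 - <<'E'
from cov import *
show()
a=1.8097;u=np.array([np.cos(a),np.sin(a)]);n=np.array([-u[1],u[0]]);O=np.array([585.85,19.92])
for cam in("wrist","side","top"):
    ci=viewer.camera_info(cam);im=viewer.capture(cam);cv2.imwrite(f"pics/{cam}_end.png",im)
    hsv=cv2.cvtColor(im,cv2.COLOR_BGR2HSV);g=((hsv[...,2]<65)&(hsv[...,1]<110)).astype(np.uint8)
    g=cv2.morphologyEx(g,cv2.MORPH_OPEN,np.ones((3,3)))
    for c in cv2.findContours(g,cv2.RETR_EXTERNAL,cv2.CHAIN_APPROX_NONE)[0]:
        P=np.array([onplane(ci,*p[0],97.5)[:2]-O for p in c]); X=P@u;Y=P@n
        if cv2.contourArea(c)>60 and -180<X.mean()<100 and abs(Y.mean())<60: print(cam,cv2.boundingRect(c),'u',X.min().round(1),X.max().round(1),'n',Y.min().round(1),Y.max().round(1))
E
```

```text
t 15.275 tcp [ 630.6 -163.1  275.8] fing [-0.011  0.036 -0.999] jawang 0.238 F [-0.4  0.  -0.8] w -0.001
wrist (308, 24, 46, 133) u -131.3 -23.8 n -19.3 19.1
side (317, 238, 35, 47) u -210.1 -26.7 n -14.2 41.0
top (308, 216, 33, 25) u -98.3 -14.0 n -16.6 25.7
```

```bash
python3 -c "
from rig import finish_job
print(finish_job())"
```

```text
the job is handed in; nothing more can be done
None
```

The grey narrow strip is loaded and the stapler's cover is shut; I handed the job in at about 15.4 s of the 67 s allowed. I gripped the strip by its upper edge and pushed it back against the follower, tilted front-up. Then I levelled it, lowered it behind the nose plate and released it. I swung the cover down along its arc from behind with shut fingers.

**What the last checks showed**
- **Strip:** after release, the wrist and side views showed it lying straight and flat, ending at the nose plate. I saw no gap there, but did not measure one.
- **Cover:** pressing it down met a hard stop with 27 N upward force on the tool, at TCP z ≈ 100.8 mm. The last wrist image puts the grip at x from -131 to -24 mm and y within ±19 mm of the stapler, close to the shut position.
- **Robot:** it stands clear, with no force on the tool beyond noise.

**What I could not confirm, or did not agree**
- **Stop height:** the cover stopped about 2 mm lower than I had calculated. A strip standing proud would have stopped it higher, so I took it as shut.
- **Side and top masks:** the last dark-area masks from these two cameras gave different extents for the grip than the wrist view. They seem to include other dark parts, so I relied on the wrist view and the stop.
- **Follower pressure:** its force on the strip, and the strip once covered, could not be seen directly.
- **Bystanders:** I did not measure their positions again at the end.
- **Pictures:** I used all 12 views, so nothing after the start of the cover push was checked by eye.

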